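Index the die turret and lock it

TASK

Turn the die turret by pushing its spokes round with a fingertip until the spoke beside the brass die points along the yellow arrow of the stand. Then press the red locking plunger on top of the hub down until it is fully home, leaving that spoke on the arrow. Only push and press: do not lift the turret off its spindle, and leave the spool, the spare die and the tin standing where they are.

Things in the scene. Friction and masses are not known exactly. Their poses are not given: they have to be found in the camera images.
- station: Green turret stand, fixed to the bench: round foot 100 mm across and 12 mm high, with a 30 mm wide tongue reaching 102 mm from the upright spindle axis; a yellow arrow 14.5 mm high lies on the tongue, its head outermost. Origin on the spindle axis at bench height, z up; the arrow points along -x (roughly towards the robot).
- mark (a point): Index mark: the point 66 mm from the spindle axis in the direction of the yellow arrow, 67 mm above the bench, where spoke_brass must come.
- turret: Aluminium disc (82 mm across, z 40 to 56 mm) with four straight steel spokes, 10 mm thick, bare from 41 to 62 mm off the axis (centre line 51 to 65 mm high), ending in a 16 mm black ball. A die is screwed on in line with each, tops up to 78 mm. Turns endlessly either way, friction 1.2 N at 60 mm, stays where left; 0.6 kg, lifts off. Origin on the axis, z = 40 mm; x along the brass die's spoke.
- spoke_brass (a point): Point on the centre line of the spoke in line with the short brass-coloured die (25 mm across, 18 mm high), 66 mm from the spindle axis, 67 mm above the bench.
- spoke_2 (a point): The same point (66 mm out, 67 mm high) on the spoke 90 degrees counter-clockwise, seen from above, from the brass die's spoke; a grey die beside it.
- spoke_3 (a point): The same point on the spoke straight across from the brass die's spoke; a grey die beside it.
- spoke_4 (a point): The same point on the spoke 90 degrees clockwise from the brass die's spoke; a grey die beside it.
- plunger_top (a point): Centre of the top face of the red plunger cap (22 mm across, 9 mm high) on the spindle axis; 99 mm above the bench when up, 89 mm when fully home. Below it is the hub, 20 mm across.
- plunger (a joint): Travel of the plunger in m: 0 up, 0.010 fully home (down on the hub). It moves with about 4 N of friction and stays where it is left; it does not spring back. Pressing it before the turret is at the mark spoils the run.
- press_blue_2: Obstacle: fixed blue arbor press to the left of the turret, between it and where the tool starts. Origin at bench height under the middle of its body; it reaches 85 mm to the front (-x), 180 mm to the back, 85 mm to the right (-y) and 95 mm to the left, 365 mm high, its slim lever on the right side 490 mm high.
- bench_drill: Obstacle: fixed green bench drill to the right of the turret. Origin at bench height under its column's middle; its 30 mm high foot reaches 170 mm to the front (-x) and 100 mm to the left (+y); its head, 240 to 420 mm high, reaches 130 mm to the front and 85 mm to the left.
- red_spool: Bystander: loose red thread spool, 31 mm across, 38 mm high, upright; origin at the centre of its underside, z up.
- spare_die: Bystander: loose grey turned setting die, 23 mm across, 22 mm high, upright; origin at the centre of its underside, z up.
- blue_tin: Bystander: loose round tin with a blue lid, 67 mm across, 28 mm high; origin at the centre of its underside, z up.

How it is judged:
By the outcome, as a careful person would: the job done as asked, in the order asked, and still so for the second after the job is handed in, with the robot touching nothing.
It also fails if it takes over 64 s, if anything falls off the work surface, if the arm or the gripper's body presses on something with over 40 N, if the wrist force passes 120 N, or if a joint passes its speed limit or range.

ROBOT

A 6-joint arm with a two-finger parallel gripper is mounted at the origin on a cart in front of the work surface, level with it; the furniture and walls round the work are solid. World frame = base frame: x ahead of the robot, y to its left, z up, the work surface at z = 0. Lengths are in m, angles in rad, forces in N, time in s.
With the tool pointing down it reaches from about 0.425 to 0.95 m from the base axis. Payload 3.5 kg.
Tool frame: the origin (TCP) lies on the centre line of the jaws, within the pads' length; the fingertips stand 8 mm ahead of it and the grasp point (between the pads) lies 11 mm behind it; z points along the fingers, y is the line along which they close (so a half turn about z gives the same grasp; the last joint's range is limited). The gripper opens to 85 mm and grips with 20 to 120 N. Pads are 22 mm wide; open, the fingers measure 114 mm over their backs; the gripper's body (76 mm by 85 mm) begins 54 mm behind the grasp point. The pads swing forward as they close: fully open they stand 13 mm farther back than shut.
Start: joints at [1.044, 0.286, 1.577, -0, 1.279, -0.15], TCP at [0.248, 0.628, 0.239] pointing down, gripper open.
Joint ranges: [-2.77, 2.77], [-0.9, 2.22], [0.21, 2.48], [-1.53, 4.67], [0.24, 2.81], [-2.84, 2.84]. Speed limits (rad/s): [2.79, 2.79, 3.14, 3.14, 3.14, 3.14].

INTERFACE

Orientations are given as a unit quaternion [x, y, z, w].
In Python, from plant import ctrl gives the robot as it stands. The module is installed in compiled form; this text tells all that it offers.
- The arm moves only by the tool send_rows, never from a script. Its argument "steps" is a list of rows, each a list of 5 numbers: the shift along the tool's x, y, z in m, then the turn about the tool's z in degrees, then the opening, from -1 (shut) to 1 (fully open). A call has 1 to 12 rows; each row is the pose to reach, as a shift and turn from the pose commanded when the call began, along the tool's axes at that moment; what a row does not reach only later rows make up. A row lasts 1/10 s, in which the tool goes at most 50 mm and 8.59 degrees, less where a joint would pass 70% of its speed; a pose out of reach is approached as far as the arm can. A call with a gripper value outside its range is refused whole. The fingers move at their own pace and stop on an object; "squeeze" is the grip in N (left out, the last holds). Time passes only in rows, so rows that repeat a pose let the fingers close. It gives the time, the measured TCP pose, the force, the opening and the grip force at its end, in the units of the state.
- ctrl.get_state(): the state, without advancing time (a new reading comes with each control period).
- ctrl.read_camera(name): name is "scene" or "top"; returns the picture (480x640x3 uint8, red, green, blue); there is no depth.
- ctrl.calibration(name): a dict with "intrinsics" (3x3 intrinsics, pixels), "k1" (the pictures are not rectified: a ray, as slopes to the right and down, at radius r is drawn at 1 + k1 r^2 times it, then the intrinsics apply), "extrinsics" (4x4, takes a point from world to camera coordinates). Camera axes: x right, y up, looking along -z (the intrinsics and any distortion apply to the point x, -y, -z); pixel columns grow to the right and rows downward; lengths in m; the calibration is good to about 2 mm. A picture is of the moment at which its call begins. calibration takes no time and is no camera call.
- ctrl.sign_off(): hands the job in; it is judged then, once.
The state is a dict: "time": time; "qpos": joint angles; "dq": joint speeds; "joint_efforts": joint torques, N m; "eef_pos": TCP position; "tcp_rot": TCP orientation; "contact_force": force on the tool from outside, world axes, zero at the start; "wrist_torque": the same for the moment, N m; "opening": opening from 0.0 (shut) to 1.0 (fully open); "finger_force": force on a finger pad.
Only numpy, scipy, OpenCV 4.12 (cv2) and the standard library are available. Lean on these libraries where they do the work, as an engineer would, in place of code of your own. Each camera call takes 0.05 s, during which the arm holds its last target. There are 200 camera calls.

## Working session

There is one attempt and no reset: what is moved stays moved. The work goes in short steps, Python scripts to look and compute and a tool call to move; the robot and the scene stay as the last step left them, time stands still between calls to the robot, and variables do not carry over. Pictures are saved under pics/ and viewed, at most 10 in all, crops included, and the job is handed in when it is done.

Besides the shell and the picture viewer there is one more tool, called as name(argument=value, ...) on one line, values as JSON. send_rows: Moves the arm, as the interface text tells. Its arguments: {"type":"object","properties":{"steps":{"type":"array","items":{"type":"array","items":{"type":"number"}}},"squeeze":{"type":"number"}},"required":["steps"]}

```bash
mkdir -p pics; cat > h.py <<'E'
import numpy as np,cv2
from plant import ctrl
def snap(n,f):
    im=ctrl.read_camera(n); cv2.imwrite('pics/'+f,cv2.cvtColor(im,cv2.COLOR_RGB2BGR)); return im
def ray(n,u,v):
    c=ctrl.calibration(n);K=np.array(c['intrinsics']);E=np.array(c['extrinsics']);k=c['k1']
    d=np.array([(u-K[0,2])/K[0,0],(v-K[1,2])/K[1,1]]);s=d.copy()
    for _ in range(30): s=d/(1+k*(s@s))
    R=E[:3,:3];return -R.T@E[:3,3],R.T@np.array([s[0],-s[1],-1])
def at(n,u,v,z):
    o,d=ray(n,u,v);return np.round(o+d*(z-o[2])/d[2],4)
def pix(n,p):
    c=ctrl.calibration(n);K=np.array(c['intrinsics']);E=np.array(c['extrinsics']);k=c['k1']
    q=E[:3,:3]@np.array(p)+E[:3,3];s=np.array([q[0],-q[1]])/-q[2];s=s*(1+k*(s@s))
    return np.round([K[0,0]*s[0]+K[0,2],K[1,1]*s[1]+K[1,2]],1)
E
python3 - <<'E'
from h import *
snap('scene','s1.png');snap('top','t1.png')
for n in('scene','top'):print(ctrl.calibration(n), ray(n,320,240))
print(ctrl.get_state())
E
```

```text
{'intrinsics': array([[475.65655031,   0.        , 323.8877601 ],
       [  0.        , 475.65655031, 235.93626377],
       [  0.        ,   0.        ,   1.        ]]), 'k1': -0.06798378036018882, 'extrinsics': array([[ 0.1394262 , -0.9900159 ,  0.02070877, -0.01443752],
       [ 0.64036856,  0.10609669,  0.76070467, -0.41717548],
       [-0.75530685, -0.09280091,  0.64876772, -0.50416739],
       [ 0.        ,  0.        ,  0.        ,  1.        ]])} (array([-0.11164206, -0.01681963,  0.64473384]), array([ 0.74869625,  0.09998641, -0.65543607]))
{'intrinsics': array([[464.77354232,   0.        , 314.7760184 ],
       [  0.        , 464.77354232, 235.24301583],
       [  0.        ,   0.        ,   1.        ]]), 'k1': 0.020844493572951702, 'extrinsics': array([[-0.0183246 , -0.99969291, -0.01668229,  0.06872556],
       [ 0.99882466, -0.01905241,  0.04456803, -0.54607536],
       [-0.04487218, -0.015846  ,  0.99886705, -0.90132723],
       [ 0.        ,  0.        ,  0.        ,  1.        ]])} (array([0.50624838, 0.04401797, 0.92579008]), array([ 0.03444324,  0.00480466, -0.99951071]))
{'time': 0.1, 'qpos': array([ 1.04398018e+00,  2.87112376e-01,  1.57804310e+00,  1.08992024e-06,
        1.27858534e+00, -1.50007417e-01]), 'dq': array([ 1.77248361e-05,  6.61711428e-05, -4.84711635e-03, -8.68197029e-04,
        5.01336135e-05, -5.33640773e-04]), 'joint_efforts': array([ 1.82528613e-03, -4.07291222e+01, -2.93700564e+01, -1.00761213e-04,
        3.37163343e-03, -8.09041069e-06]), 'eef_pos': array([0.24805253, 0.62714817, 0.23805517]), 'tcp_rot': array([ 1.87291783e-01,  9.82303738e-01, -1.01299047e-03, -3.57075998e-04]), 'contact_force': array([ 0.63887493,  0.47831965, -0.45192648]), 'wrist_torque': array([-0.00882083,  0.00439367,  0.00081943]), 'finger_force': 0.0, 'opening': 0.9976966250919416}
```

View pics/s1.png

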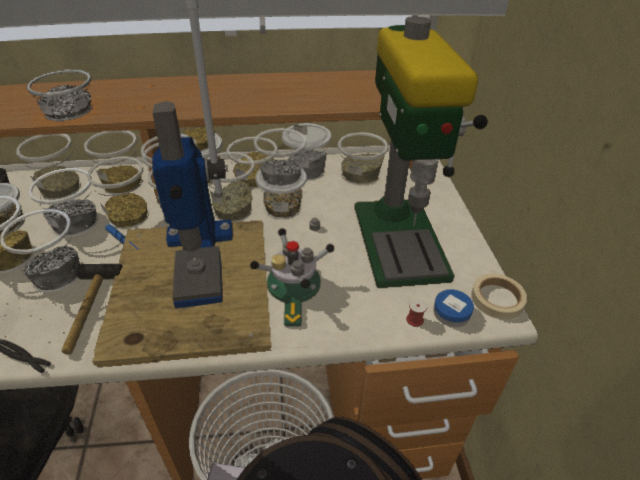

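View pics/t1.png

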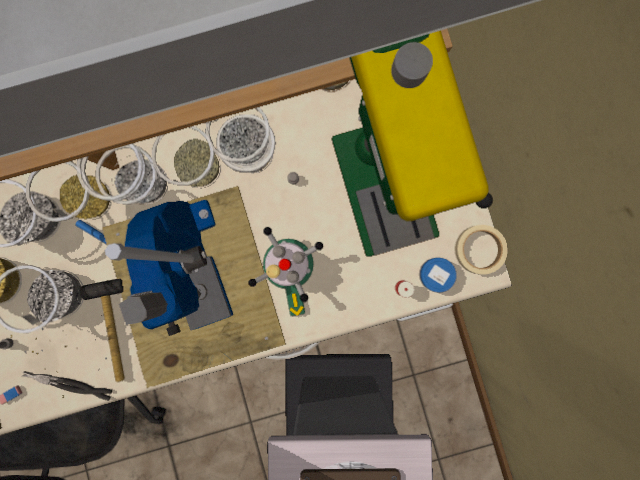

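```bash
python3 - <<'E'
import cv2
a=cv2.imread('pics/t1.png')[215:335,230:350];b=cv2.imread('pics/s1.png')[220:340,240:350]
cv2.imwrite('pics/tc.png',cv2.hconcat([cv2.resize(a,(400,400),interpolation=2),cv2.resize(b,(367,400),interpolation=2)]))
from h import *
print('axis',at('top',285,264.5,.099),at('scene',292,246,.099))
for u,v in((267,231),(319,246),(304,297),(253,282)):print('ball',at('top',u,v,.071))
print('arrow',at('top',297,314,.0145),'press',at('top',185,258,.365))
E
```

```text
axis [0.4924 0.111  0.099 ] [0.4883 0.1117 0.099 ]
ball [0.5542 0.1456 0.071 ]
ball [0.5247 0.0502 0.071 ]
ball [0.4319 0.0794 0.071 ]
ball [0.4609 0.1726 0.071 ]
arrow [0.3943 0.0959 0.0145] press [0.5069 0.2103 0.365 ]
```

View pics/tc.png

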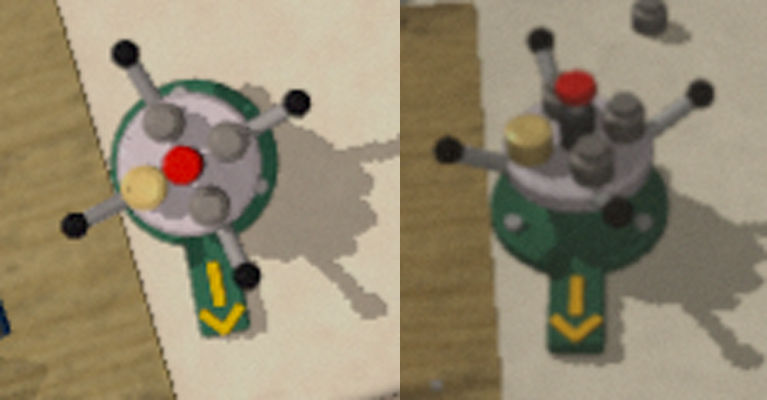

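```bash
python3 - <<'E'
from h import *
im=cv2.imread('pics/t1.png').astype(int);b,g,r=im[...,0],im[...,1],im[...,2]
m=(r>150)&(g>120)&(b<60);v,u=np.nonzero(m[285:320,280:310]);P=np.array([at('top',x+280,y+285,.0145)[:2] for x,y in zip(u,v)])
A=np.array([.4925,.1115]);c=P.mean(0)-A;print(len(P),'arrow cen',P.mean(0),np.degrees(np.arctan2(c[1],c[0]))%360)
im=cv2.imread('pics/s1.png').astype(int);b,g,r=im[...,0],im[...,1],im[...,2]
m=(r>150)&(g>120)&(b<70);v,u=np.nonzero(m[295:330,280:305]);P=np.array([at('scene',x+280,y+295,.0145)[:2] for x,y in zip(u,v)])
c=P.mean(0)-A;print(len(P),'arrow cen',P.mean(0),np.degrees(np.arctan2(c[1],c[0]))%360)
print('press base', [at('scene',*p,.02) for p in((176,304),(221,300),(222,262))])
print('press head L/R front', [at('top',*p,.3) for p in((150,325),(228,318))])
print('drill head', [at('top',*p,.42) for p in((408,218),(487,205),(355,60))],'foot',at('scene',380,282,.03))
E
```

```text
87 arrow cen [0.41078046 0.0989931 ] 188.7014042024423
51 arrow cen [0.40963725 0.09846275] 188.9413637532297
press base [array([0.394 , 0.2999, 0.02  ]), array([0.4158, 0.2257, 0.02  ]), array([0.5087, 0.2526, 0.02  ])]
press head L/R front [array([0.4182, 0.2769, 0.3   ]), array([0.4256, 0.1722, 0.3   ])]
drill head [array([ 0.5458, -0.0496,  0.42  ]), array([ 0.5582, -0.135 ,  0.42  ]), array([0.7216, 0.0041, 0.42  ])] foot [ 0.4942 -0.0462  0.03  ]
```

send_rows(steps=[[-0.019, -0.043, 0, 8, -1], [-0.038, -0.086, 0, 16, -1], [-0.057, -0.129, 0, 24, -1], [-0.076, -0.172, 0, 32, -1], [-0.1, -0.2, 0, 40, -1], [-0.123, -0.229, 0, 48, -1], [-0.147, -0.257, 0, 56, -1], [-0.183, -0.28, 0, 64, -1], [-0.219, -0.304, 0, 72, -1], [-0.219, -0.304, 0, 80, -1]], squeeze=20)

```text
time: 1.1
eef_pos: [0.3421, 0.261, 0.2391]
tcp_rot: [0.779, 0.627, -0.0, 0.001]
contact_force: [0.2, -0.2, 0.1]
opening: -0.004
finger_force: 0.0
```

send_rows(steps=[[-0.034, 0.036, 0, 8, -1], [-0.056, 0.058, 0, 16, -1], [-0.078, 0.08, 0, 24, -1], [-0.1, 0.103, 0, 32, -1], [-0.121, 0.125, 0, 40, -1], [-0.121, 0.125, 0.04, 48, -1], [-0.121, 0.125, 0.08, 56, -1], [-0.121, 0.125, 0.1, 64, -1], [-0.121, 0.125, 0.1, 70, -1], [-0.121, 0.125, 0.1, 70, -1]])

```text
time: 2.1
eef_pos: [0.4373, 0.1206, 0.1379]
tcp_rot: [0.997, 0.073, -0.001, -0.0]
contact_force: [-0.6, 0.4, 0.7]
opening: -0.0
finger_force: 0.0
```

```bash
python3 - <<'E'
from h import *
s=ctrl.get_state();print(s['eef_pos'],s['tcp_rot'],s['qpos'],s['contact_force'])
im=snap('scene','s2.png')
cv2.imwrite('pics/s2c.png',cv2.resize(cv2.imread('pics/s2.png')[150:350,190:400],(630,600)))
E
```

```text
[0.437268   0.12063474 0.13791853] [ 9.97306943e-01  7.33254842e-02 -1.49373651e-03 -5.36903150e-05] [ 4.48572406e-02 -9.92701987e-02  2.18916375e+00  2.54135324e-05
  1.05468842e+00  1.46885813e+00] [-0.6417697   0.43950974  0.71174282]
```

View pics/s2c.png

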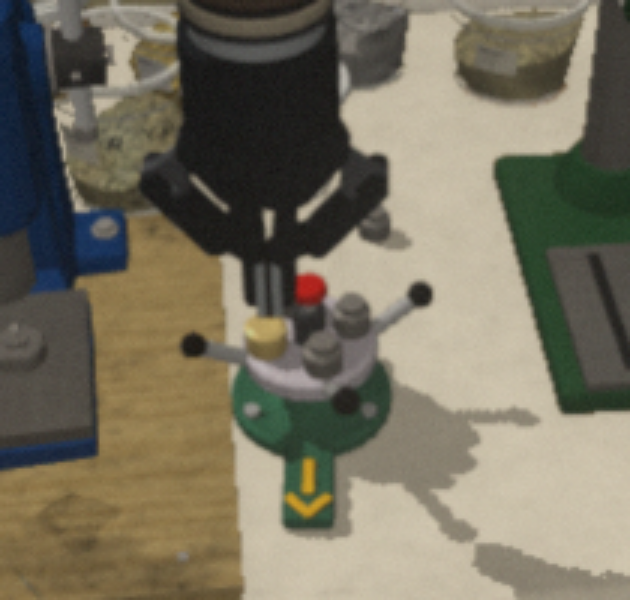

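send_rows(steps=[[0, 0, 0.03, 0, -1], [0, 0, 0.06, 0, -1], [0, 0, 0.077, 0, -1], [0, 0, 0.077, 0, -1], [0, 0, 0.077, 0, -1]])

```text
time: 2.65
eef_pos: [0.4389, 0.1208, 0.0632]
tcp_rot: [0.997, 0.074, 0.001, 0.0]
contact_force: [-0.1, 0.2, 0.0]
opening: -0.001
finger_force: 0.0
```

```bash
cat >> h.py <<'E'
A=np.array([.4925,.1115])
def arc(ths,r,k=188.4):
    s=ctrl.get_state();q=s['tcp_rot'];a=2*np.arctan2(q[1],q[0]);x=np.array([np.cos(a),np.sin(a)]);y=np.array([x[1],-x[0]])
    yaw=np.degrees(a)-90; print(s['eef_pos'],yaw,s['contact_force'])
    for t in ths:
        p=A+r*np.array([np.cos(np.radians(t)),np.sin(np.radians(t))])-s['eef_pos'][:2]
        print([round(float(v),3) for v in(p@x,p@y)],round(-(((t-270-yaw)+180)%360-180)),t)
E
python3 -c "
from h import *
arc(range(180,256,6),.054)"
```

```text
[0.43891828 0.12081806 0.06316925] -81.51761671843386 [-0.11189387  0.15588095  0.04835881]
[-0.002, 0.009] 8 180
[-0.002, 0.015] 2 186
[-0.002, 0.02] -4 192
[-0.002, 0.026] -10 198
[-0.0, 0.032] -16 204
[0.001, 0.037] -22 210
[0.004, 0.042] -28 216
[0.007, 0.047] -34 222
[0.01, 0.051] -40 228
[0.014, 0.056] -46 234
[0.018, 0.059] -52 240
[0.023, 0.063] -58 246
[0.028, 0.065] -64 252
```

send_rows(steps=[[-0.002, 0.009, 0.002, 2, -1], [-0.002, 0.015, 0.002, 0, -1], [-0.002, 0.02, 0.002, -4, -1], [-0.002, 0.026, 0.002, -10, -1], [0.0, 0.032, 0.002, -16, -1], [0.001, 0.037, 0.002, -22, -1], [0.004, 0.042, 0.002, -28, -1], [0.007, 0.047, 0.002, -34, -1], [0.01, 0.051, 0.002, -40, -1], [0.014, 0.056, 0.002, -46, -1], [0.018, 0.059, 0.002, -52, -1], [0.023, 0.063, 0.002, -58, -1]])

```text
time: 3.85
eef_pos: [0.4707, 0.0613, 0.0617]
tcp_rot: [0.836, 0.549, 0.0, 0.0]
contact_force: [-1.5, 1.8, 1.4]
opening: -0.007
finger_force: 1.1
```

```bash
python3 - <<'E'
from h import *
arc((246,249,252,255,258,261),.054)
snap('top','t3.png');snap('scene','s3.png')
a=cv2.imread('pics/t3.png')[215:335,230:350];b=cv2.imread('pics/s3.png')[220:340,240:350]
cv2.imwrite('pics/c3.png',cv2.hconcat([cv2.resize(a,(400,400),interpolation=2),cv2.resize(b,(367,400),interpolation=2)]))
E
```

```text
[0.47073652 0.06125972 0.06173311] -23.402422114119062 [-1.54035959  1.79382598  1.40513673]
[0.001, -0.001] 1 246
[0.001, 0.002] -2 249
[0.001, 0.005] -5 252
[0.001, 0.008] -8 255
[0.002, 0.011] -11 258
[0.002, 0.013] -14 261
```

View pics/c3.png

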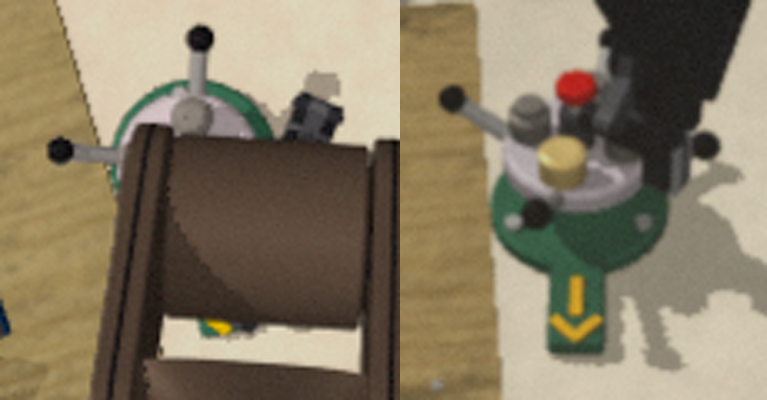

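```bash
python3 - <<'E'
from h import *
for u,v,o in((290,226.7,180),(248,260.3,90)):
    p=at('top',u,v,.071)[:2]-A;print(p,np.hypot(*p),(np.degrees(np.arctan2(p[1],p[0]))+o)%360)
p=at('scene',281.1,283.9,.071)[:2]-A;print(p,np.hypot(*p),np.degrees(np.arctan2(p[1],p[0]))%360)
E
```

```text
[ 0.0688 -0.0085] 0.06932308417836013 172.95699580408848
[0.0083 0.0698] 0.07029174916019659 173.21873398284717
[-0.0693  0.0068] 0.06963282272032346 174.39584359826256
```

send_rows(steps=[[0.001, 0.002, 0, -2, -1], [0.001, 0.005, 0, -5, -1], [0.001, 0.008, 0, -8, -1], [0.002, 0.011, 0, -11, -1], [0.002, 0.0135, 0, -14, -1], [0.002, 0.0135, 0, -14, -1], [0.002, 0.0135, 0, -14, -1]])

```text
time: 4.65
eef_pos: [0.4837, 0.058, 0.061]
tcp_rot: [0.765, 0.645, 0.0, 0.001]
contact_force: [-0.5, -1.4, 0.4]
opening: -0.0
finger_force: 0.6
```

```bash
python3 - <<'E'
from h import *
arc((246,261,262,263),.054)
snap('top','t4.png');snap('scene','s4.png')
a=cv2.imread('pics/t4.png')[215:335,230:350];b=cv2.imread('pics/s4.png')[220:340,240:350]
cv2.imwrite('pics/c4.png',cv2.hconcat([cv2.resize(a,(400,400),interpolation=2),cv2.resize(b,(367,400),interpolation=2)]))
E
```

```text
[0.48372617 0.05803779 0.06101054] -9.73620481032637 [-0.53492668 -1.43322562  0.4242167 ]
[0.002, -0.014] 14 246
[0.0, 0.0] -1 261
[0.0, 0.001] -2 262
[0.0, 0.002] -3 263
```

View pics/c4.png

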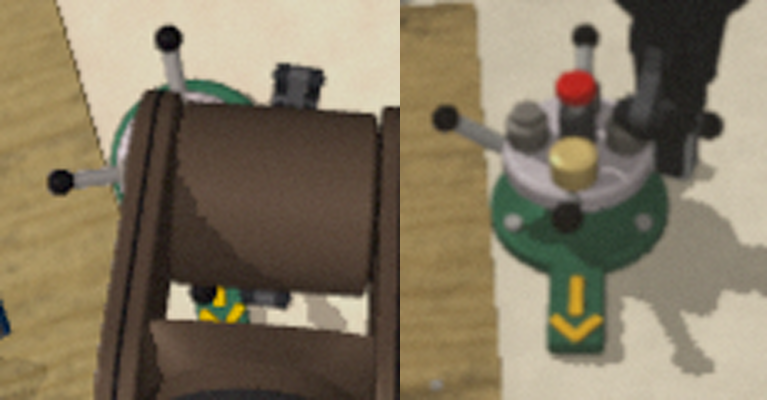

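```bash
cat >> h.py <<'E'
def ball(f,n,u,v,r=6):
    im=cv2.imread('pics/'+f).astype(float).max(2);u0,v0=int(round(u)),int(round(v))
    w=np.clip(90-im[v0-r:v0+r+1,u0-r:u0+r+1],0,60);g=np.arange(-r,r+1)
    c=u0+(w.sum(0)@g)/w.sum(),v0+(w.sum(1)@g)/w.sum();p=at(n,*c,.071)[:2]-A
    print(n,np.round(c,1),round(np.hypot(*p),4),round(np.degrees(np.arctan2(p[1],p[0]))%360,1))
E
python3 - <<'E'
from h import *
print('start');[ball('t1.png','top',*q) for q in((267,231),(319,246),(304,297),(253,282))]
[ball('s1.png','scene',*q,5) for q in((255,266),(282,232),(330,248))]
print('now');[ball('t4.png','top',*q,5) for q in((280.4,226.4),(248,269.6),(291.2,302.9))]
[ball('s4.png','scene',*q,5) for q in((290,285),(254,255),(295,231))]
# arrow line from both ends on the axis of symmetry
for n,f,(a,b,c,d) in(('top','t1.png',(285,320,280,310)),('scene','s1.png',(295,330,280,305))):
    im=cv2.imread('pics/'+f).astype(int);B,G,R=im[...,0],im[...,1],im[...,2]
    v,u=np.nonzero(((R>150)&(G>120)&(B<75))[a:b,c:d]);P=np.array([at(n,x+c,y+a,.0145)[:2] for x,y in zip(u,v)])-A
    for k in(186,187,188,189,190,191,192):
        t=np.radians(k);s=P@[np.cos(t),np.sin(t)];l=P@[-np.sin(t),np.cos(t)];h=s>s.mean()
        print(n,k,'mean lat mm tail/head',np.round(1e3*np.array([l[~h].mean(),(l[h].min()+l[h].max())/2]),1))
E
```

```text
start
top [267.2 230.7] 0.0707 28.4
top [318.7 245.3] 0.0695 298.7
top [303.4 297.5] 0.069 206.8
top [252.1 282.1] 0.0703 116.9
scene [254.3 264.8] 0.0698 117.5
scene [281.8 231.7] 0.0714 27.9
scene [329.7 247.8] 0.0695 298.1
now
top [280.2 226.2] 0.0707 7.8
top [247.9 269. ] 0.0705 96.3
top [291.  301.4] 0.0687 186.8
scene [289.9 285.5] 0.0712 186.7
scene [253.3 255.1] 0.0702 97.0
scene [295.2 230.4] 0.0714 7.5
top 186 mean lat mm tail/head [3.1 4.6]
top 187 mean lat mm tail/head [1.9 3.1]
top 188 mean lat mm tail/head [0.7 1.5]
top 189 mean lat mm tail/head [-0.6 -0. ]
top 190 mean lat mm tail/head [-1.8 -1.6]
top 191 mean lat mm tail/head [-3.  -3.1]
top 192 mean lat mm tail/head [-4.3 -4.7]
scene 186 mean lat mm tail/head [3.9 5.2]
scene 187 mean lat mm tail/head [2.7 3.7]
scene 188 mean lat mm tail/head [1.4 2.2]
scene 189 mean lat mm tail/head [0.1 0.7]
scene 190 mean lat mm tail/head [-1.1 -0.8]
scene 191 mean lat mm tail/head [-2.4 -2.3]
scene 192 mean lat mm tail/head [-3.6 -3.9]
```

send_rows(steps=[[0, 0.001, 0, -1, -1], [0, 0.002, 0, -2, -1], [0, 0.002, 0, -2, -1], [0, 0.002, 0, -2, -1]])

```text
time: 5.15
eef_pos: [0.4855, 0.0579, 0.0603]
tcp_rot: [0.752, 0.659, 0.0, 0.0]
contact_force: [-1.1, 0.7, 1.4]
opening: 0.001
finger_force: 0.6
```

```bash
python3 - <<'E'
from h import *
arc((262,263),.054)
snap('top','t5.png');snap('scene','s5.png')
[ball('t5.png','top',*q,5) for q in((279,226.4),(248,270),(292,302.9))]
[ball('s5.png','scene',*q,5) for q in((291,285),(254,254),(294,231))]
E
```

```text
[0.48545117 0.05789954 0.06033452] -7.60601110582958 [-1.13456354  0.69492992  1.38884415]
[0.0, -0.0] 0 262
[0.0, 0.0] -1 263
top [279.  226.5] 0.0706 9.6
top [248.1 270.4] 0.0706 98.3
top [292.1 301.2] 0.0686 188.5
scene [291.2 285.6] 0.0713 188.5
scene [253.2 256.1] 0.0702 98.9
scene [293.9 230.4] 0.0713 9.4
```

send_rows(steps=[[0, -0.008, 0, 0, -1], [0, -0.008, 0, 0, -1], [0, -0.008, -0.04, 0, -1], [0, -0.008, -0.08, 0, -1], [0.03, -0.004, -0.08, 0, -1], [0.054, 0, -0.08, 0, -1], [0.054, 0, -0.08, 0, -1], [0.054, 0, -0.06, 0, -1], [0.054, 0, -0.054, 0, -1], [0.054, 0, -0.054, 0, -1]])

```text
time: 6.25
eef_pos: [0.4909, 0.1109, 0.1126]
tcp_rot: [0.752, 0.659, -0.002, -0.001]
contact_force: [-0.4, 0.3, 0.3]
opening: 0.0
finger_force: 0.0
```

```bash
python3 - <<'E'
from h import *
arc((),.054)
snap('top','t6.png');snap('scene','s6.png')
[ball('t6.png','top',*q,5) for q in((279,226.4),(248,270),(292,302.9))]
[ball('s6.png','scene',*q,5) for q in((291,285),(254,254),(294,231))]
cv2.imwrite('pics/c6.png',cv2.resize(cv2.imread('pics/s6.png')[200:340,240:350],(471,600),interpolation=2))
E
```

```text
[0.49094019 0.11092207 0.11259489] -7.610790884713452 [-0.43549936  0.34932452  0.25811343]
top [279.  226.9] 0.0698 9.7
top [nan nan] nan nan
top [292.  301.2] 0.0686 188.4
scene [291.2 285.6] 0.0713 188.5
scene [253.2 256.1] 0.0702 98.9
scene [293.  230.6] 0.0708 10.7h.py:26: RuntimeWarning: invalid value encountered in scalar divide
  c=u0+(w.sum(0)@g)/w.sum(),v0+(w.sum(1)@g)/w.sum();p=at(n,*c,.071)[:2]-A
```

View pics/c6.png

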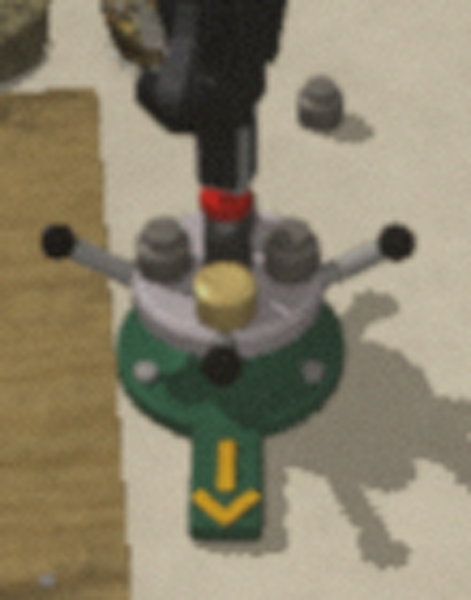

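send_rows(steps=[[0, 0, 0.003, 0, -1], [0, 0, 0.006, 0, -1], [0, 0, 0.009, 0, -1], [0, 0, 0.012, 0, -1], [0, 0, 0.014, 0, -1], [0, 0, 0.014, 0, -1]])

```text
time: 6.95
eef_pos: [0.4928, 0.1113, 0.1004]
tcp_rot: [0.752, 0.659, 0.0, 0.0]
contact_force: [-0.5, -0.7, 2.8]
opening: -0.003
finger_force: 1.2
```

send_rows(steps=[[0, 0, 0.002, 0, -1], [0, 0, 0.003, 0, -1], [0, 0, 0.004, 0, -1], [0, 0, 0.004, 0, -1]])

```text
time: 7.35
eef_pos: [0.4929, 0.1114, 0.0969]
tcp_rot: [0.752, 0.659, 0.0, 0.0]
contact_force: [-1.4, -0.9, 7.3]
opening: 0.0
finger_force: 3.0
```

Near the end stop; press on until the force clearly rises.

send_rows(steps=[[0, 0, 0.001, 0, -1], [0, 0, 0.002, 0, -1], [0, 0, 0.003, 0, -1], [0, 0, 0.003, 0, -1]])

```text
time: 7.75
eef_pos: [0.4934, 0.1114, 0.0967]
tcp_rot: [0.752, 0.659, -0.0, 0.0]
contact_force: [-7.3, -1.5, 20.5]
opening: -0.001
finger_force: 10.0
```

send_rows(steps=[[0, 0, -0.003, 0, -1], [0, 0, -0.02, 0, -1], [0, 0, -0.06, 0, -1], [0, 0, -0.1, 0, -1], [-0.03, -0.03, -0.13, 0, -1], [-0.06, -0.06, -0.14, 0, -1], [-0.06, -0.06, -0.14, 0, -1]])

```text
time: 8.45
eef_pos: [0.4231, 0.0587, 0.2344]
tcp_rot: [0.753, 0.658, 0.001, 0.001]
contact_force: [0.5, -0.1, -0.3]
opening: 0.001
finger_force: 0.0
```

```bash
python3 - <<'E'
from h import *
arc((),.054)
snap('top','t7.png');snap('scene','s7.png')
[ball('s7.png','scene',*q,5) for q in((291,285),(254,254),(294,231))]
a=cv2.imread('pics/t7.png')[215:335,230:350];b=cv2.imread('pics/s7.png')[220:340,240:350]
cv2.imwrite('pics/c7.png',cv2.hconcat([cv2.resize(a,(400,400),interpolation=2),cv2.resize(b,(367,400),interpolation=2)]))
print('cap top centre px up/home',pix('scene',[*A,.099]),pix('scene',[*A,.089]))
E
```

```text
[0.42305805 0.05868447 0.23441769] -7.704173563741662 [ 0.5188403  -0.08352861 -0.33084174]
scene [291.2 285.7] 0.0714 188.5
scene [253.2 256.1] 0.0702 98.9
scene [293.9 230.4] 0.0713 9.4
cap top centre px up/home [292.6 244.4] [292.7 248.7]
```

View pics/c7.png

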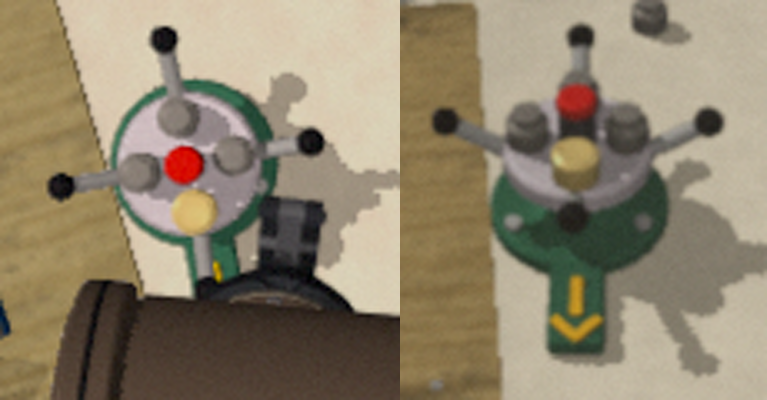

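```bash
python3 -c "
from plant import ctrl
print(ctrl.sign_off())"
```

```text
the job is handed in; nothing more can be done
None
```

The brass die's spoke is on the yellow arrow (camera estimate within about 0.5°). The plunger is fully home, stopping firmly under about 20 N. The job was handed in at about 8.5 s with the arm clear of everything.

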